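Sweep spent cartridges into the waste tray under a splash shield

TASK

Take the green sweeper from its blue mat and push all four orange-capped cartridges into the yellow waste tray through its open side, past the ramp onto the flat floor, touching them only with the sweeper and leaning the hand back so as not to bump the glass shield above the mouth. Then stand the sweeper back on its mat, blade down, lengthwise along the mat and wholly on it, and let go. Leave the rack, the tip box and the bottle where they are.

Things in the scene. Friction and masses are not known exactly. Their poses are not given: they have to be found in the camera images.
- sweeper: Loose green sweeper, 0.3 kg, standing on its blade. Origin: middle of the blade plate's underside, z up. Plate 170 mm (x), 12 mm (y, centred), 40 mm high; 8 mm thick end wings reach to y = -30 mm, so the hollow pushing face looks to -y, 154 mm wide. A low heel, 12 mm high, reaches to y = +28 mm. Its white handle leans 35 deg from vertical to +y (trailing side), top end 125 mm up.
- sweeper_grip (a point): Point in the middle of the sweeper's flat-sided handle (26 mm wide along the sweeper's x, 24 mm deep) where to grip it across the 26 mm: 43 mm to +y of the sweeper's origin and 96 mm above it. The handle goes on 35 mm past this point, up its 35 deg slope.
- mat: Fixed blue parking mat, 220 mm (x) by 120 mm (y), 3 mm thick, at the left end of the lane, which runs along the tray's y. Origin: centre of its underside. The sweeper starts on it, within 12 mm of its middle along each axis, its pushing face to the tray.
- tray: Fixed yellow waste tray at the right end of the lane, 220 mm (x) by 210 mm (y). Origin: centre of its underside. 5 mm walls, 45 mm high, on three sides; the side at y = +105 mm is open (mouth 210 mm wide) and looks along the lane to the mat. Floor 4 mm thick; a ramp rises to it from the bench over the first 40 mm inside the mouth.
- shield: Fixed glass splash shield; its origin and axes are the tray's. A rail along x crosses the lane above the tray's mouth, at y = +76 to +100 mm, 215 to 239 mm above the bench, x = -140 to +200 mm, with a clear pane on it up to 328 mm; a 340 mm post at x = +185 mm. With the blade pushed in under it, an upright hand would hit the rail: lean it back away from the tray (about 35 deg, along the handle).
- cartridge1: Loose spent cartridge lying on the bench between mat and tray, about 35 g: white box body 48 mm long (x), 32 mm wide, 26 mm high, with an orange cap 24 mm across on the +x end, 66 mm long over all. Origin: middle of its length, on the underside.
- cartridge2: Another cartridge like cartridge1.
- cartridge3: Another cartridge like cartridge1.
- cartridge4: Another cartridge like cartridge1.
- tube_rack: Bystander: blue rack with six orange-capped tubes, 60 x 110 x 72 mm, loose, beyond the lane. Origin: centre of its underside.
- tip_box: Bystander: clear box with a red lid, 72 x 112 x 54 mm, loose, beyond the lane. Origin: centre of its underside.
- reagent_bottle: Bystander: amber jar with a blue cap, 60 mm across, 90 mm high, loose, left of the mat. Origin: centre of its underside.
Not all that is in view belongs to the job. Leave any pink look-alike of the cartridge4 alone. Leave any purple look-alike of the cartridge3 alone.

How it is judged:
By the outcome, as a careful person would: the job done as asked, in the order asked, and still so for the second after the job is handed in, with the robot touching nothing.
It also fails if it takes over 58 s, if anything falls off the work surface, if the arm or the gripper's body presses on something with over 40 N, if the wrist force passes 120 N, or if a joint passes its speed limit or range.

ROBOT

A 6-joint arm with a two-finger parallel gripper is mounted at the origin on the work surface. World frame = base frame: x ahead of the robot, y to its left, z up, the work surface at z = 0. Lengths are in mm, angles in rad, forces in N, time in s.
With the tool pointing down it reaches from about 275 to 750 mm from the base axis. Payload 10.2 kg.
Tool frame: the origin (TCP) lies at the very end of the fingers, on their centre line; the grasp point (between the pads) lies 19 mm behind it; z points along the fingers, y is the line along which they close (so a half turn about z gives the same grasp; the last joint's range is limited). The gripper opens to 88 mm and grips with 3 to 60 N. Pads are 18 mm wide; open, the fingers measure 123 mm over their backs; the gripper's body (75 mm by 187 mm) begins 45 mm behind the grasp point.
Start: joints at [1.092, 0.313, 1.498, -0, 1.331, -0.223], TCP at [132.848, 507.92, 238.72] pointing down, gripper open.
Joint ranges: [-2.94, 2.94], [-0.97, 2.17], [0.19, 2.56], [-1.23, 4.37], [0.02, 3.11], [-2.88, 2.88]. Speed limits (rad/s): [2.39, 2.39, 3.01, 3.14, 3.14, 3.14].

INTERFACE

Orientations are given as a rotation vector (axis times angle).
In Python, from cell import readout, read_camera, manip gives the robot as it stands.
- The arm moves only by the tool move_arm, never from a script. Its argument "series" is a list of rows, each an object of numbers: "dx", "dy", "dz": the shift along the tool's x, y, z in cm; "wx", "wy", "wz": the turn, a rotation vector about the tool's x, y, z in degrees. In form: [{"dx": .., "dy": .., "dz": .., "wx": .., "wy": .., "wz": ..}, ...]. A call has 1 to 12 rows; each row shifts and turns the commanded pose from where the row before left it, along the tool's axes as they then stand; what a row does not reach is not made up. A row lasts 1/8 s, in which the tool goes at most 62.5 mm and 10.7 degrees, less where a joint would pass 70% of its speed; a pose out of reach is approached as far as the arm can. A call is refused whole if a number of a shift passes 6.25 or a number of a turn 10.7, either way. A call with a gripper value outside its range is refused whole. "jaw" is the closure, from 0 (fully open) to 1 (shut), set as the call begins (left out, the last holds). The fingers move at their own pace and stop on an object; the grip force is fixed at half the most. Time passes only in rows, so rows that do not move let the fingers close. It gives the time, the measured TCP pose, the force, the opening and the grip force at its end, in the units of the state.
- readout.get_state(): the state, without advancing time (a new reading comes with each control period).
- read_camera(name): name is "scene" or "top" or "wrist"; returns a dict with "pixels" (480x640x3 uint8, red, green, blue), "K" (3x3 intrinsics, pixels), "k1" (the pictures are not rectified: a ray, as slopes to the right and down, at radius r is drawn at 1 + k1 r^2 times it, then the intrinsics apply), "origin" and "attitude" of the camera in the world. Camera axes: x right, y up, looking along -z (the intrinsics and any distortion apply to the point x, -y, -z); pixel columns grow to the right and rows downward; lengths in mm; the calibration is good to about 2 mm. A picture is of the moment at which its call begins. There is no depth.
- manip.job_done(): hands the job in; it is judged then, once.
The state is a dict: "time": time; "q": joint angles; "joint_vel": joint speeds; "tau": joint torques, N m; "tcp_pos": TCP position; "tcp_rot": TCP orientation; "force": force on the tool from outside, world axes, zero at the start; "wrist_torque": the same for the moment, N m; "gripper_width": finger opening in mm; "grip_force": force on a finger pad.
Only numpy, scipy, OpenCV 4.12 (cv2) and the standard library are available. Lean on these libraries where they do the work, as an engineer would, in place of code of your own. Each camera call takes 0.05 s, during which the arm holds its last target. There are 200 camera calls.

## Working session

There is one attempt and no reset: what is moved stays moved. The work goes in short steps, Python scripts to look and compute and a tool call to move; the robot and the scene stay as the last step left them, time stands still between calls to the robot, and variables do not carry over. Pictures are saved under pics/ and viewed, at most 14 in all, crops included, and the job is handed in when it is done.

Besides the shell and the picture viewer there is one more tool, called after "Emit:" as name(argument=value, ...), one argument or row to a line, values as JSON. move_arm: Moves the arm, as the interface text tells. Its arguments: {"type":"object","properties":{"series":{"type":"array"},"jaw":{"type":"number"}},"required":["series"]}

```bash
ls; mkdir -p pics
python3 - <<'E'
from cell import readout, read_camera
import cv2,numpy as np
for n in ("top","scene"):
    c=read_camera(n); cv2.imwrite(f"pics/{n}0.png",c["pixels"][:,:,::-1]); print(n,c["K"],c["k1"],c["origin"],c["attitude"])
s=readout.get_state(); print(s)
E
```

```text
pics
top [[524.76191904   0.         321.45112912]
 [  0.         524.76191904 236.59267532]
 [  0.           0.           1.        ]] -0.08045872434807962 [ 425.5590139    85.13280554 1183.41349774] [ 0.10298388 -0.13270936 -1.58459836]
scene [[442.31198471   0.         317.61070328]
 [  0.         442.31198471 242.79169962]
 [  0.           0.           1.        ]] -0.09051831980473483 [1121.25969932 -189.27033503  661.04797536] [0.71220365 0.44980026 1.04583385]
{'time': 0.1, 'q': array([ 1.09158457e+00,  3.13361682e-01,  1.49830985e+00,  9.52830117e-06,
        1.33097701e+00, -2.23391506e-01]), 'joint_vel': array([ 0.00043681, -0.00182241, -0.00056695,  0.00295519, -0.00201253,
       -0.0006791 ]), 'tau': array([ 3.38629368e-03, -4.02814150e+01, -2.52647191e+01,  6.95852889e-02,
        3.41791625e-02, -4.44624902e-05]), 'tcp_pos': array([132.75730199, 507.73336815, 238.25415015]), 'tcp_rot': array([-4.00702680e-01, -3.11555804e+00,  1.55209937e-03]), 'force': array([1.2088861 , 0.41225458, 0.00232447]), 'wrist_torque': array([-0.02411187, -0.05509129, -0.040275  ]), 'grip_force': 0.0, 'gripper_width': 87.93499423215327}
```

View pics/top0.png

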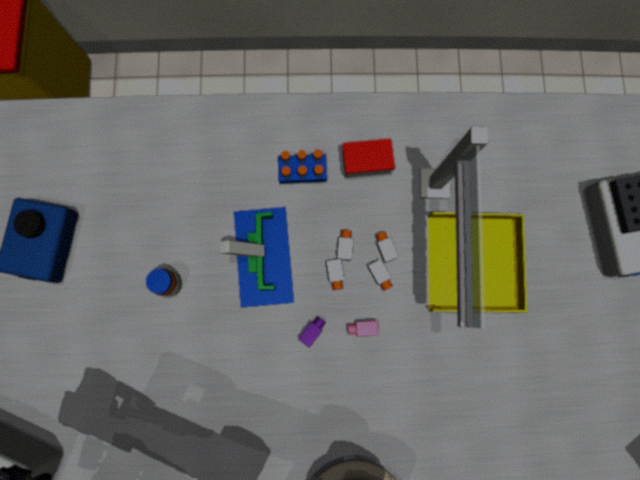

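View pics/scene0.png

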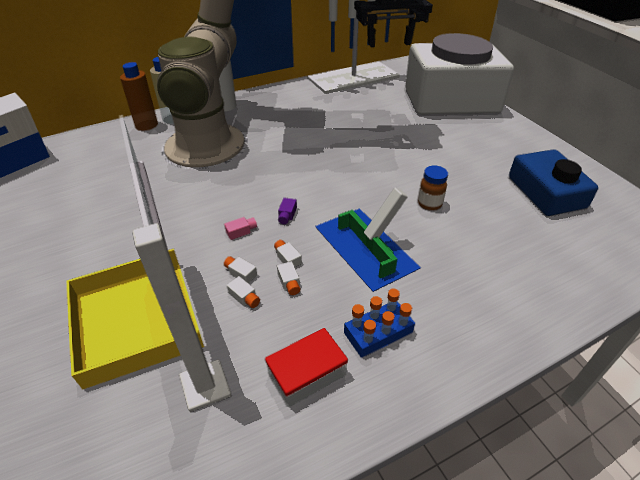

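The top view shows the sweeper on the mat (263,257) with its handle to the left. The cartridges are at (345,245), (386,247), (335,273) and (380,275), the tray is at (476,262), and the purple and pink decoys are at (312,331) and (365,328). Next I'll measure these.

```bash
cat > h.py <<'E'
import cv2,numpy as np
from scipy.spatial.transform import Rotation as R
from cell import readout, read_camera
def cast(c,px,z):
    px=np.asarray(px,float).reshape(-1,1,2)
    u=cv2.undistortPoints(px,np.array(c["K"]),np.array([c["k1"],0,0,0.])).reshape(-1,2)
    d=R.from_rotvec(c["attitude"]).apply(np.c_[u[:,0],-u[:,1],-np.ones(len(u))])
    o=np.array(c["origin"]); t=(z-o[2])/d[:,2]
    return (o+t[:,None]*d)[:,:2]
def blobs(c,lo,hi,amin=25):
    hsv=cv2.cvtColor(c["pixels"],cv2.COLOR_RGB2HSV)
    m=cv2.inRange(hsv,np.array(lo),np.array(hi))
    cs,_=cv2.findContours(m,cv2.RETR_EXTERNAL,cv2.CHAIN_APPROX_NONE)
    return [k for k in cs if cv2.contourArea(k)>amin]
def rect(c,k,z):
    p=cast(c,k.reshape(-1,2),z).astype(np.float32)
    return cv2.minAreaRect(p)
E
python3 - <<'E'
from h import *
c=read_camera("top")
col={"blue":((100,150,60),(125,255,255),3,300),"green":((50,120,40),(80,255,255),40,50),"yellow":((22,150,80),(35,255,255),45,300),
"orange":((5,170,120),(15,255,255),12,12),"white":((0,0,205),(180,40,255),26,60),"purple":((130,100,40),(155,255,255),13,40),"pink":((155,50,120),(176,200,255),13,40)}
for n,(lo,hi,z,a) in col.items():
    for k in blobs(c,lo,hi,a):
        x,y,w,h=cv2.boundingRect(k)
        if y<100: continue
        r=rect(c,k,z); print(n,"px",(x+w//2,y+h//2),"c",np.round(r[0],1),"size",np.round(r[1],1),"ang",round(r[2],1))
        if n in("blue","yellow","green"): print(np.round(cv2.boxPoints(r),0).tolist())
E
```

```text
blue px (158, 281) c [508.8 430.4] size [54.7 53.8] ang 63.5
[[473.0, 418.0], [521.0, 394.0], [545.0, 443.0], [497.0, 467.0]]
blue px (263, 257) c [561.  194.2] size [216.8 117.2] ang 4.4
[[448.0, 244.0], [457.0, 127.0], [674.0, 144.0], [665.0, 261.0]]
blue px (33, 240) c [609.1 732.5] size [132.2 174.6] ang 77.9
[[510.0, 686.0], [681.0, 650.0], [708.0, 779.0], [538.0, 815.0]]
blue px (302, 168) c [765.8 103.4] size [ 60.5 109.8] ang 2.1
[[734.0, 157.0], [738.0, 47.0], [798.0, 50.0], [794.0, 159.0]]
green px (261, 273) c [520.3 199.9] size [84.5 37.2] ang 20.4
[[474.0, 203.0], [487.0, 168.0], [566.0, 197.0], [553.0, 232.0]]
green px (260, 228) c [621.9 200.1] size [33.8 74.7] ang 70.4
[[581.0, 197.0], [651.0, 172.0], [663.0, 203.0], [592.0, 229.0]]
yellow px (476, 262) c [ 536.2 -276.9] size [ 13.3 190.8] ang 88.0
[[441.0, -280.0], [631.0, -287.0], [632.0, -274.0], [441.0, -267.0]]
yellow px (443, 264) c [ 534.6 -203. ] size [ 62.7 206.1] ang 88.1
[[431.0, -231.0], [636.0, -238.0], [639.0, -175.0], [433.0, -168.0]]
yellow px (504, 262) c [ 534.7 -340.8] size [ 95.2 218. ] ang 87.9
[[424.0, -384.0], [642.0, -392.0], [645.0, -297.0], [428.0, -289.0]]
orange px (386, 285) c [491.3 -81.7] size [14.9 16.2] ang 25.1
orange px (338, 285) c [493.5  27.5] size [15.6 15.6] ang 89.0
orange px (382, 236) c [602.6 -75.1] size [14.4 16.8] ang 17.5
orange px (347, 233) c [609.4   4.5] size [15.9 13.7] ang 89.1
orange px (302, 170) c [757.9 103.3] size [13.8 14.3] ang 89.2
orange px (286, 170) c [758.5 141.3] size [16.1 14.3] ang 89.1
orange px (319, 169) c [759.8  65.2] size [14.9 15.1] ang 45.0
orange px (302, 154) c [796.3 104. ] size [15.1 15. ] ang 43.2
orange px (285, 155) c [795.6 142.2] size [15.2 15. ] ang 43.3
orange px (318, 153) c [798.2  66.9] size [15.  15.3] ang 45.2
purple px (312, 332) c [392.5  85.7] size [31.6 64.7] ang 51.8
pink px (364, 329) c [395.2 -27.3] size [31.2 64.7] ang 1.9
```

Run:
```python
import cv2
im=cv2.imread("pics/top0.png")[195:345,205:405]
cv2.imwrite("pics/crop0.png",cv2.resize(im,None,fx=4,fy=4,interpolation=cv2.INTER_CUBIC))
```

```text
(no output)
```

View pics/crop0.png

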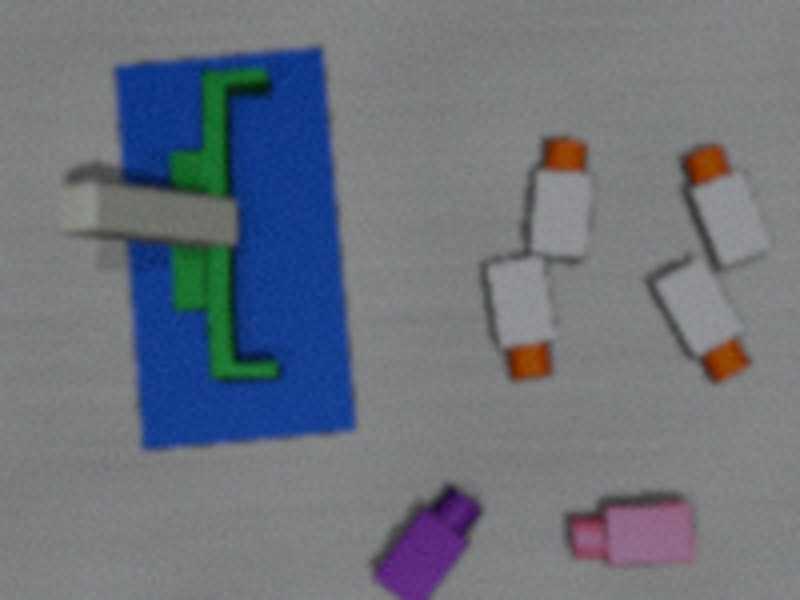

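Run:
```python
from h import *
c=read_camera("top")
f=lambda p:np.array(p)/4+np.array([205,195])-0.4
P=cast(c,f([(204,70),(212,379),(270,70),(279,375)]),43); print("plate/wing corners",np.round(P,1).tolist(), np.linalg.norm(P[0]-P[1]),np.linalg.norm(P[2]-P[0]))
d=P[0]-P[1]; yaw=np.arctan2(d[1],d[0]); print("yaw",np.degrees(yaw)); ex=d/np.linalg.norm(d); ey=np.array([-ex[1],ex[0]])
org=((P[0]+P[1])/2-6*ey + (P[2]+P[3])/2+30*ey)/2; print("origin",org)
# handle top: crop corners (62,205)?? lateral centre of top end and foot
H=cast(c,f([(82,208)]),3+122); print("handle top",H, "pred",org+ey*(43+35*np.sin(.61)))
# handle edges along its top: lateral sides at crop x~170
# mat, tray in detail
M=cast(c,f([(116,66),(322,47),(355,430),(143,448)]),3); print("mat",np.round(M,1).tolist(),M.mean(0))
hsv=cv2.cvtColor(c["pixels"],cv2.COLOR_RGB2HSV); m=cv2.inRange(hsv,np.array((22,150,80)),np.array((35,255,255)))
im=c["pixels"][190:330,410:540,::-1]; cv2.imwrite("pics/tray.png",cv2.resize(im,None,fx=4,fy=4,interpolation=cv2.INTER_CUBIC))
```

```text
plate/wing corners [[654.5, 206.6], [484.1, 202.3], [653.9, 170.1], [485.7, 166.1]] 170.4504724666617 36.50463765047591
yaw 1.443396223091738
origin [569.25231592 198.28135663]
handle top [[567.5756174  259.92152545]] pred [567.66411819 261.31171173]
mat [[665.7, 261.3], [674.9, 143.2], [456.4, 126.7], [448.3, 245.1]] [561.33454    194.07734472]
```

View pics/tray.png

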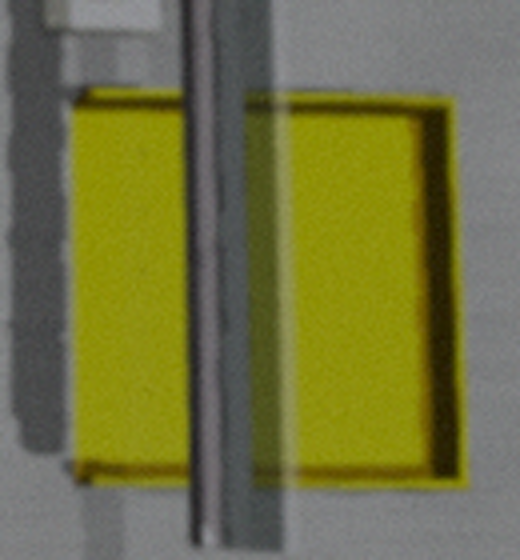

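```bash
cat > t.py <<'E'
from h import *
E
python3 - <<'E'
from h import *
c=read_camera("top")
f=lambda p:np.array(p)/4+np.array([410,190])-0.4
P=cast(c,f([(454,96),(468,489),(84,88),(80,487)]),45); Q=cast(c,f([(72,103),(75,470)]),0)
print(np.round(P,1).tolist(),np.round(Q,1).tolist())
d=P[0]-P[1]; print("len",np.linalg.norm(d)); d/=np.linalg.norm(d); yaw=np.arctan2(d[1],d[0]);ey=np.array([-d[1],d[0]])
mid=(P[0]+P[1])/2; print("yaw",np.degrees(yaw),"centre",mid+105*ey,"mouth pred",mid+210*ey,"meas",Q.mean(0))
g=np.array([cast(c,[p],z)[0] for p,z in []])
# grasp TCP
yaw=np.radians(1.44); ex=np.array([np.cos(yaw),np.sin(yaw),0]); ey=np.array([-ex[1],ex[0],0]); ez=np.array([0,0,1]); s,co=np.sin(np.radians(35)),np.cos(np.radians(35))
z=-s*ey-co*ez; y=ex; x=np.cross(y,z); Rt=np.c_[x,y,z]
G=np.array([569.25,198.28,3])+43*ey+96*ez; T=G+19*z; print("TCP grasp",T,"pre",T-90*z)
st=readout.get_state(); R0=R.from_rotvec(st["tcp_rot"]); p0=st["tcp_pos"]
print("world travel",T-90*z-p0, "in start tool axes",R0.inv().apply(T-90*z-p0)/10)
D=R0.inv()*R.from_matrix(Rt); print("rot in tool deg",D.as_rotvec(degrees=True))
E
```

```text
[[642.3, -393.2], [423.1, -384.9], [649.6, -182.1], [429.6, -169.3]] [[649.7, -185.2], [439.4, -176.9]]
len 219.37773607738524
yaw -2.1490014870761556 centre [ 536.64985694 -284.12404281] mouth pred [ 540.58718454 -179.19789044] meas [ 544.52824372 -181.06961089]
TCP grasp [568.44327248 230.37190954  83.43611116] pre [567.14600972 281.97748607 157.15979514]
world travel [ 434.34553059 -225.85845766  -81.34069361] in start tool axes [-47.73721056 -10.85558888   8.13380792]
rot in tool deg [ 22.50220371 -29.93947737  71.46462154]
```

Emit:
move_arm(
  series=[
    {"dx":-5.3,"dy":-1.2,"dz":0.3},
    {"dx":-5.3,"dy":-1.2,"dz":0.3},
    {"dx":-5.3,"dy":-1.2,"dz":0.3},
    {"dx":-5.3,"dy":-1.2,"dz":0.3},
    {"dx":-5.3,"dy":-1.2,"dz":0.3},
    {"dx":-5.3,"dy":-1.2,"dz":0.3},
    {"dx":-5.3,"dy":-1.2,"dz":0.3},
    {"dx":-5.3,"dy":-1.2,"dz":0.3},
    {"dx":-5.3,"dy":-1.2,"dz":0.3},
    {"dx":0},
  ],
  jaw=0,
)

```text
invalid input
```

Emit:
move_arm(
  series=[
    {"wx":2.8,"wy":-3.7,"wz":8.9},
    {"wx":2.8,"wy":-3.7,"wz":8.9},
    {"wx":2.8,"wy":-3.7,"wz":8.9},
    {"wx":2.8,"wy":-3.7,"wz":8.9},
    {"wx":2.8,"wy":-3.7,"wz":8.9},
    {"wx":2.8,"wy":-3.7,"wz":8.9},
    {"wx":2.8,"wy":-3.7,"wz":8.9},
    {"wx":2.8,"wy":-3.7,"wz":8.9},
    {"dx":0},
    {"dx":0},
  ],
)

```text
invalid input
```

Emit:
move_arm(
  series=[
    {"dx":-5.3,"dy":-1.2,"dz":0.3,"wx":0,"wy":0,"wz":0},
    {"dx":-5.3,"dy":-1.2,"dz":0.3,"wx":0,"wy":0,"wz":0},
    {"dx":-5.3,"dy":-1.2,"dz":0.3,"wx":0,"wy":0,"wz":0},
    {"dx":-5.3,"dy":-1.2,"dz":0.3,"wx":0,"wy":0,"wz":0},
    {"dx":-5.3,"dy":-1.2,"dz":0.3,"wx":0,"wy":0,"wz":0},
    {"dx":-5.3,"dy":-1.2,"dz":0.3,"wx":0,"wy":0,"wz":0},
    {"dx":-5.3,"dy":-1.2,"dz":0.3,"wx":0,"wy":0,"wz":0},
    {"dx":-5.3,"dy":-1.2,"dz":0.3,"wx":0,"wy":0,"wz":0},
    {"dx":-5.3,"dy":-1.2,"dz":0.3,"wx":0,"wy":0,"wz":0},
  ],
  jaw=0,
)

```text
time: 1.38
tcp_pos: [568.4, 281.7, 211.5]
tcp_rot: [-0.401, -3.116, -0.0]
force: [-0.1, 1.2, -0.2]
gripper_width: 88.0
grip_force: 0.0
```

Emit:
move_arm(
  series=[
    {"dx":0,"dy":0,"dz":0,"wx":2.8,"wy":-3.74,"wz":8.93},
    {"dx":0,"dy":0,"dz":0,"wx":2.8,"wy":-3.74,"wz":8.93},
    {"dx":0,"dy":0,"dz":0,"wx":2.8,"wy":-3.74,"wz":8.93},
    {"dx":0,"dy":0,"dz":0,"wx":2.8,"wy":-3.74,"wz":8.93},
    {"dx":0,"dy":0,"dz":0,"wx":2.8,"wy":-3.74,"wz":8.93},
    {"dx":0,"dy":0,"dz":0,"wx":2.8,"wy":-3.74,"wz":8.93},
    {"dx":0,"dy":0,"dz":0,"wx":2.8,"wy":-3.74,"wz":8.93},
    {"dx":0,"dy":0,"dz":0,"wx":2.8,"wy":-3.74,"wz":8.93},
    {"dx":0,"dy":0,"dz":0,"wx":0,"wy":0,"wz":0},
  ],
)

```text
time: 2.5
tcp_pos: [567.0, 283.2, 210.3]
tcp_rot: [1.844, 1.897, -0.581]
force: [0.3, -0.4, -0.4]
gripper_width: 88.3
grip_force: 0.0
```

```bash
cat > t.py <<'E'
from h import *
import sys
def tgt(sx,sy,sz,yawd,lean=35,back=0):
    yaw=np.radians(yawd); ex=np.array([np.cos(yaw),np.sin(yaw),0]); ey=np.array([-ex[1],ex[0],0]); ez=np.array([0,0,1]); s,co=np.sin(np.radians(lean)),np.cos(np.radians(lean))
    z=-s*ey-co*ez; x=np.cross(ex,z)
    T=np.array([sx,sy,sz])+43*ey+96*ez+(19-back)*z
    return T,R.from_matrix(np.c_[x,ex,z])
def go(*a,**k):
    T,Rt=tgt(*a,**k); st=readout.get_state(); R0=R.from_rotvec(st["tcp_rot"])
    print("t",st["time"],"q",np.round(st["q"],2),"tcp",np.round(st["tcp_pos"],1),"F",np.round(st["force"],1),"w",st["gripper_width"])
    print("target",np.round(T,1),"shift in tool cm",np.round(R0.inv().apply(T-st["tcp_pos"])/10,2),"turn deg",np.round((R0.inv()*Rt).as_rotvec(degrees=True),2))
E
python3 - <<'E'
from t import *
go(569.25,198.28,3,1.44,back=90); go(569.25,198.28,3,1.44)
c=read_camera("scene"); cv2.imwrite("pics/s1.png",c["pixels"][:,:,::-1])
E
```

```text
t 2.5 q [ 0.48  0.78  0.94 -0.54  1.69  0.46] tcp [567.  283.2 210.3] F [ 0.3 -0.4 -0.4] w 88.29538461903586
target [567.1 282.  157.2] shift in tool cm [2.94 0.01 4.43] turn deg [ 0.04 -0.08  0.17]
t 2.5 q [ 0.48  0.78  0.94 -0.54  1.69  0.46] tcp [567.  283.2 210.3] F [ 0.3 -0.4 -0.4] w 88.29538461903586
target [568.4 230.4  83.4] shift in tool cm [2.930e+00 1.000e-02 1.343e+01] turn deg [ 0.04 -0.08  0.17]
```

View pics/s1.png

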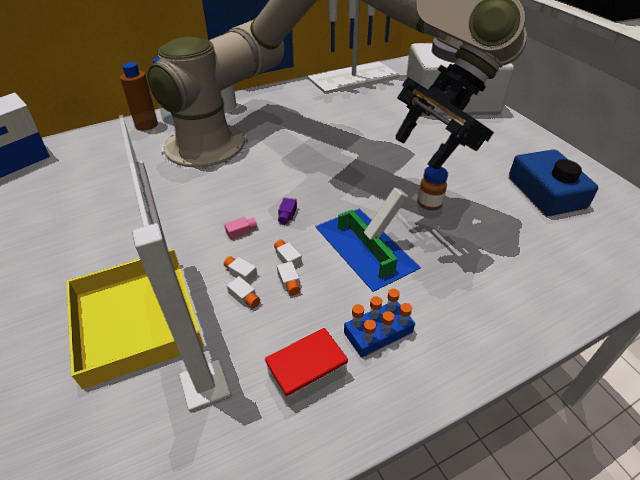

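The picture shows the open fingers above the handle (388,210), already leaned back, with the bottle clear. I'll move in and grip.

Emit:
move_arm(
  series=[
    {"dx":1.47,"dy":0,"dz":2.2,"wx":0,"wy":0,"wz":0.1},
    {"dx":1.47,"dy":0,"dz":2.23,"wx":0,"wy":0,"wz":0.07},
    {"dx":0,"dy":0,"dz":3,"wx":0,"wy":0,"wz":0},
    {"dx":0,"dy":0,"dz":3,"wx":0,"wy":0,"wz":0},
    {"dx":0,"dy":0,"dz":2,"wx":0,"wy":0,"wz":0},
    {"dx":0,"dy":0,"dz":1,"wx":0,"wy":0,"wz":0},
    {"dx":0,"dy":0,"dz":0,"wx":0,"wy":0,"wz":0},
    {"dx":0,"dy":0,"dz":0,"wx":0,"wy":0,"wz":0},
  ],
)

```text
time: 3.55
tcp_pos: [568.9, 230.5, 85.7]
tcp_rot: [1.848, 1.892, -0.576]
force: [-0.7, 0.4, 0.0]
gripper_width: 88.4
grip_force: 0.0
```

Emit:
move_arm(
  series=[
    {"dx":0,"dy":0,"dz":0,"wx":0,"wy":0,"wz":0},
    {"dx":0,"dy":0,"dz":0,"wx":0,"wy":0,"wz":0},
    {"dx":0,"dy":0,"dz":0,"wx":0,"wy":0,"wz":0},
    {"dx":0,"dy":0,"dz":0,"wx":0,"wy":0,"wz":0},
    {"dx":0,"dy":0,"dz":0,"wx":0,"wy":0,"wz":0},
    {"dx":0,"dy":0,"dz":0,"wx":0,"wy":0,"wz":0},
    {"dx":0,"dy":0,"dz":0,"wx":0,"wy":0,"wz":0},
    {"dx":0,"dy":0,"dz":0,"wx":0,"wy":0,"wz":0},
  ],
  jaw=1,
)

```text
time: 4.55
tcp_pos: [568.6, 230.0, 84.7]
tcp_rot: [1.849, 1.891, -0.578]
force: [0.1, 0.1, 0.1]
gripper_width: 25.7
grip_force: 30.0
```

Run:
```python
from t import *
go(569.25,198.28,3,1.44)
c=read_camera("scene"); im=c["pixels"][80:380,200:520,::-1]
cv2.imwrite("pics/s2.png",cv2.resize(im,None,fx=2,fy=2))
```

```text
t 4.55 q [ 0.41  0.83  1.19 -0.57  1.4   0.57] tcp [568.6 230.   84.7] F [0.1 0.1 0.1] w 25.699375493043878
target [568.4 230.4  83.4] shift in tool cm [ 0.1  -0.01  0.09] turn deg [ 0.08 -0.1  -0.16]
```

View pics/s2.png

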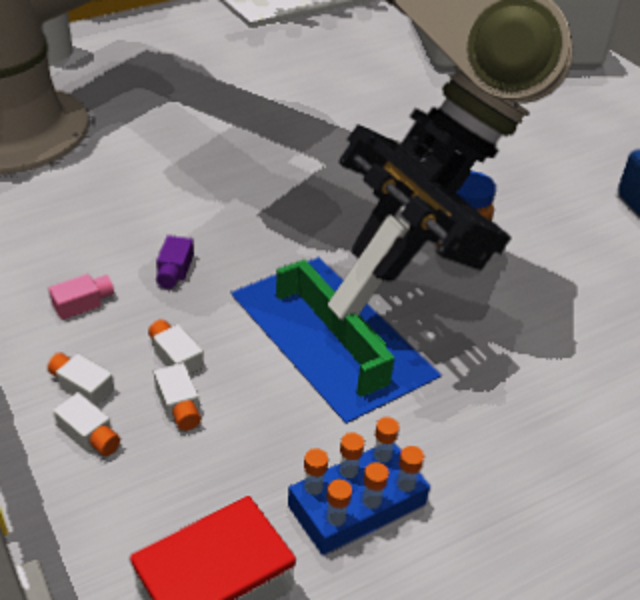

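The sweeper is gripped across the handle (width 25.7 mm). I'll lift it a few mm and align it with the tray lane.

Run:
```python
from t import *
go(553.3,120,8,-2.1); go(540.2,-237,8,-2.1)
```

```text
t 4.6 q [ 0.41  0.83  1.19 -0.57  1.4   0.57] tcp [568.5 230.   84.7] F [0.9 1.1 0.5] w 25.97190175638813
target [554.5 152.1  88.4] shift in tool cm [-6.58 -1.59  4.13] turn deg [ 2.11 -0.1   2.74]
t 4.6 q [ 0.41  0.83  1.19 -0.57  1.4   0.57] tcp [568.5 230.   84.7] F [0.9 1.1 0.5] w 25.97190175638813
target [ 541.4 -204.9   88.4] shift in tool cm [-35.83  -3.74  24.53] turn deg [ 2.11 -0.1   2.74]
```

Emit:
move_arm(
  series=[
    {"dx":-0.11,"dy":0,"dz":-0.16,"wx":0,"wy":0,"wz":0},
    {"dx":-0.11,"dy":0,"dz":-0.16,"wx":0,"wy":0,"wz":0},
    {"dx":-1.06,"dy":-0.26,"dz":0.74,"wx":0.35,"wy":0,"wz":0.45},
    {"dx":-1.06,"dy":-0.26,"dz":0.74,"wx":0.35,"wy":0,"wz":0.45},
    {"dx":-1.06,"dy":-0.26,"dz":0.74,"wx":0.35,"wy":0,"wz":0.45},
    {"dx":-1.06,"dy":-0.26,"dz":0.74,"wx":0.35,"wy":0,"wz":0.45},
    {"dx":-1.06,"dy":-0.26,"dz":0.74,"wx":0.35,"wy":0,"wz":0.45},
    {"dx":-1.06,"dy":-0.26,"dz":0.74,"wx":0.35,"wy":0,"wz":0.45},
    {"dx":0,"dy":0,"dz":0,"wx":0,"wy":0,"wz":0},
  ],
)

```text
time: 5.72
tcp_pos: [552.8, 151.6, 88.7]
tcp_rot: [1.912, 1.842, -0.602]
force: [-0.3, 0.9, -2.0]
gripper_width: 25.9
grip_force: 30.0
```

Run:
```python
from t import *
go(553.3,120,8,-2.1); go(540.2,-237,8,-2.1)
c=read_camera("top"); im=c["pixels"][190:345,210:470,::-1]
cv2.imwrite("pics/t3.png",cv2.resize(im,None,fx=3,fy=3,interpolation=cv2.INTER_CUBIC))
```

```text
t 5.725 q [ 0.3   0.74  1.36 -0.59  1.32  0.57] tcp [552.8 151.6  88.7] F [-0.3  0.9 -2. ] w 25.934035500509136
target [554.5 152.1  88.4] shift in tool cm [ 0.06  0.17 -0.01] turn deg [-0.03 -0.09 -0.01]
t 5.725 q [ 0.3   0.74  1.36 -0.59  1.32  0.57] tcp [552.8 151.6  88.7] F [-0.3  0.9 -2. ] w 25.934035500509136
target [ 541.4 -204.9   88.4] shift in tool cm [-29.24   0.19  20.44] turn deg [-0.03 -0.09 -0.01]
```

View pics/t3.png

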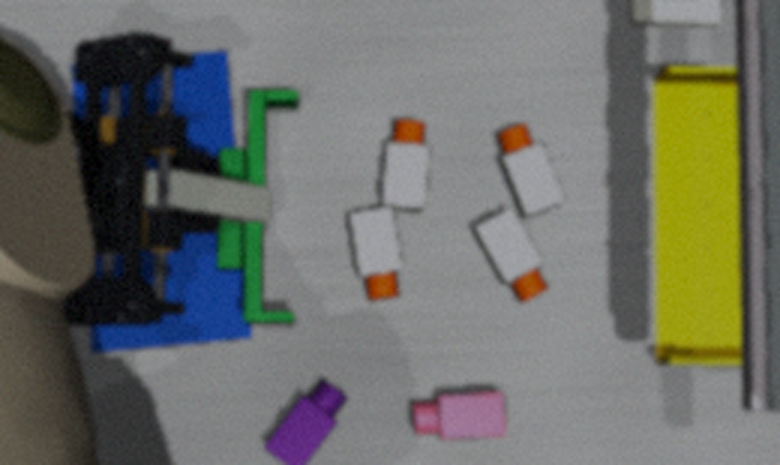

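The sweeper is lined up: its hollow spans crop rows about 103–310 and the cartridges 118–302. The push can start.

Emit:
move_arm(
  series=[
    {"dx":-0.82,"dy":0.05,"dz":0.57,"wx":0,"wy":0,"wz":0},
    {"dx":-0.82,"dy":0.05,"dz":0.57,"wx":0,"wy":0,"wz":0},
    {"dx":-0.82,"dy":0.05,"dz":0.57,"wx":0,"wy":0,"wz":0},
    {"dx":-0.82,"dy":0.04,"dz":0.57,"wx":0,"wy":0,"wz":0},
    {"dx":-0.82,"dy":0,"dz":0.57,"wx":0,"wy":0,"wz":0},
    {"dx":-0.82,"dy":0,"dz":0.57,"wx":0,"wy":0,"wz":0},
    {"dx":-0.82,"dy":0,"dz":0.57,"wx":0,"wy":0,"wz":0},
    {"dx":-0.82,"dy":0,"dz":0.57,"wx":0,"wy":0,"wz":0},
    {"dx":-0.82,"dy":0,"dz":0.57,"wx":0,"wy":0,"wz":0},
    {"dx":-0.82,"dy":0,"dz":0.57,"wx":0,"wy":0,"wz":0},
    {"dx":-0.82,"dy":0,"dz":0.57,"wx":0,"wy":0,"wz":0},
    {"dx":-0.82,"dy":0,"dz":0.57,"wx":0,"wy":0,"wz":0},
  ],
)

```text
time: 7.28
tcp_pos: [550.4, 32.0, 88.8]
tcp_rot: [1.911, 1.844, -0.601]
force: [0.2, 0.9, -2.6]
gripper_width: 25.9
grip_force: 30.0
```

Run:
```python
from t import *
go(540.2,-237,8,-2.1)
```

```text
t 7.275 q [ 0.1   0.65  1.53 -0.67  1.16  0.47] tcp [550.4  32.   88.8] F [ 0.2  0.9 -2.6] w 25.864864379662077
target [ 541.4 -204.9   88.4] shift in tool cm [-19.43  -0.05  13.6 ] turn deg [ 0.01 -0.1   0.04]
```

Emit:
move_arm(
  series=[
    {"dx":-0.82,"dy":0,"dz":0.57,"wx":0,"wy":0,"wz":0},
    {"dx":-0.82,"dy":0,"dz":0.57,"wx":0,"wy":0,"wz":0},
    {"dx":-0.82,"dy":0,"dz":0.57,"wx":0,"wy":0,"wz":0},
    {"dx":-0.82,"dy":0,"dz":0.57,"wx":0,"wy":0,"wz":0},
    {"dx":-0.82,"dy":0,"dz":0.57,"wx":0,"wy":0,"wz":0},
    {"dx":-0.82,"dy":0,"dz":0.57,"wx":0,"wy":0,"wz":0},
    {"dx":-0.82,"dy":0,"dz":0.57,"wx":0,"wy":0,"wz":0},
    {"dx":-0.82,"dy":0,"dz":0.57,"wx":0,"wy":0,"wz":0},
    {"dx":-0.82,"dy":0,"dz":0.57,"wx":0,"wy":0,"wz":0},
  ],
)

```text
time: 8.4
tcp_pos: [547.2, -57.8, 89.0]
tcp_rot: [1.911, 1.843, -0.601]
force: [-0.2, -0.5, -3.7]
gripper_width: 25.5
grip_force: 30.0
```

Run:
```python
from t import *
go(540.2,-237,8,-2.1)
c=read_camera("scene"); cv2.imwrite("pics/s4.png",c["pixels"][:,:,::-1])
```

```text
t 8.4 q [-0.06  0.61  1.6  -0.72  1.05  0.39] tcp [547.2 -57.8  89. ] F [-0.2 -0.5 -3.7] w 25.50698046914324
target [ 541.4 -204.9   88.4] shift in tool cm [-12.05  -0.05   8.47] turn deg [ 0.01 -0.1   0.04]
```

View pics/s4.png

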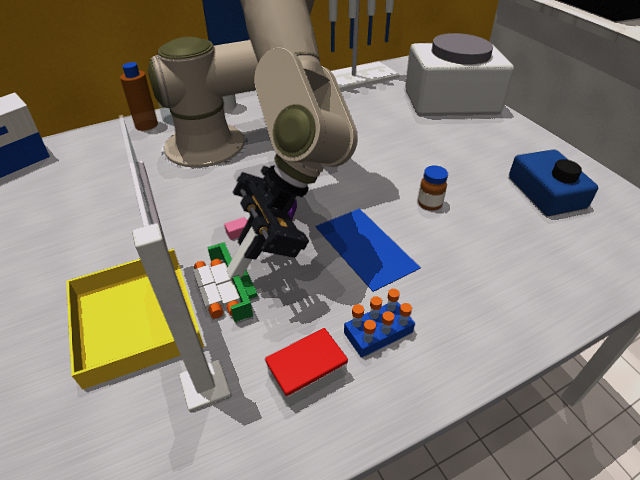

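All four cartridges sit in the hollow (around 218,290) with nothing lost. I'll keep pushing over the ramp.

Emit:
move_arm(
  series=[
    {"dx":-0.82,"dy":0,"dz":0.57,"wx":0,"wy":0,"wz":0},
    {"dx":-0.82,"dy":0,"dz":0.57,"wx":0,"wy":0,"wz":0},
    {"dx":-0.82,"dy":0,"dz":0.57,"wx":0,"wy":0,"wz":0},
    {"dx":-0.82,"dy":0,"dz":0.57,"wx":0,"wy":0,"wz":0},
    {"dx":-0.82,"dy":0,"dz":0.57,"wx":0,"wy":0,"wz":0},
    {"dx":-0.82,"dy":0,"dz":0.57,"wx":0,"wy":0,"wz":0},
    {"dx":-0.82,"dy":0,"dz":0.57,"wx":0,"wy":0,"wz":0},
    {"dx":-0.82,"dy":0,"dz":0.57,"wx":0,"wy":0,"wz":0},
  ],
)

```text
time: 9.45
tcp_pos: [544.3, -137.6, 89.2]
tcp_rot: [1.911, 1.843, -0.601]
force: [0.2, 1.1, -2.5]
gripper_width: 26.1
grip_force: 30.0
```

Emit:
move_arm(
  series=[
    {"dx":-0.82,"dy":0,"dz":0.57,"wx":0,"wy":0,"wz":0},
    {"dx":-0.82,"dy":0,"dz":0.57,"wx":0,"wy":0,"wz":0},
    {"dx":-0.82,"dy":0,"dz":0.57,"wx":0,"wy":0,"wz":0},
    {"dx":-0.82,"dy":0,"dz":0.57,"wx":0,"wy":0,"wz":0},
    {"dx":-0.7,"dy":0,"dz":0.49,"wx":0,"wy":0,"wz":0},
    {"dx":-0.6,"dy":0,"dz":0.42,"wx":0,"wy":0,"wz":0},
    {"dx":-0.4,"dy":0,"dz":0.28,"wx":0,"wy":0,"wz":0},
    {"dx":0,"dy":0,"dz":0,"wx":0,"wy":0,"wz":0},
  ],
)

```text
time: 10.45
tcp_pos: [542.1, -197.9, 89.1]
tcp_rot: [1.911, 1.843, -0.601]
force: [0.1, 0.0, -2.6]
gripper_width: 25.6
grip_force: 30.0
```

Run:
```python
from t import *
go(540.2,-237,8,-2.1)
a=read_camera("scene")["pixels"][170:420,20:340,::-1]; b=read_camera("top")["pixels"][170:350,330:560,::-1]
a=cv2.resize(a,(400,312)); b=cv2.resize(b,(399,312)); cv2.imwrite("pics/s5.png",np.hstack([a,b]))
```

```text
t 10.45 q [-0.32  0.59  1.63 -0.78  0.9   0.22] tcp [ 542.1 -197.9   89.1] F [ 0.1  0.  -2.6] w 25.618570501088854
target [ 541.4 -204.9   88.4] shift in tool cm [-0.54 -0.04  0.45] turn deg [-0.01 -0.09  0.03]
```

View pics/s5.png

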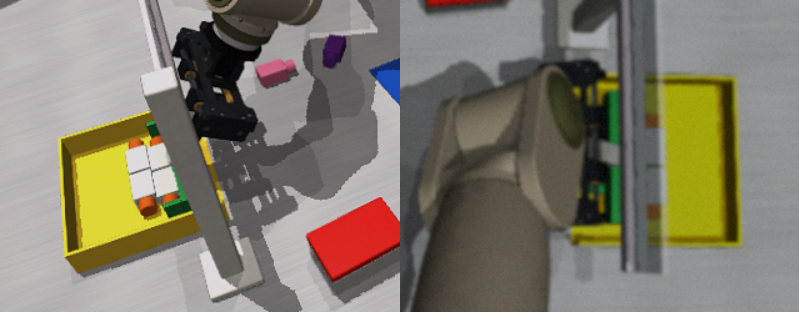

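All four cartridges are on the tray's flat floor ahead of the blade, and the hand is clear of the rail. I'll push a little further, then back out.

Emit:
move_arm(
  series=[
    {"dx":-0.33,"dy":0,"dz":0.23,"wx":0,"wy":0,"wz":0},
    {"dx":-0.33,"dy":0,"dz":0.23,"wx":0,"wy":0,"wz":0},
    {"dx":0,"dy":0,"dz":0,"wx":0,"wy":0,"wz":0},
    {"dx":0.4,"dy":0,"dz":-0.28,"wx":0,"wy":0,"wz":0},
    {"dx":0.8,"dy":0,"dz":-0.56,"wx":0,"wy":0,"wz":0},
    {"dx":1.6,"dy":0,"dz":-1.12,"wx":0,"wy":0,"wz":0},
    {"dx":1.6,"dy":0,"dz":-1.12,"wx":0,"wy":0,"wz":0},
    {"dx":1.6,"dy":0,"dz":-1.12,"wx":0,"wy":0,"wz":0},
    {"dx":1.6,"dy":0,"dz":-1.12,"wx":0,"wy":0,"wz":0},
    {"dx":1.6,"dy":0,"dz":-1.12,"wx":0,"wy":0,"wz":0},
    {"dx":1.6,"dy":0,"dz":-1.12,"wx":0,"wy":0,"wz":0},
    {"dx":0,"dy":0,"dz":0,"wx":0,"wy":0,"wz":0},
  ],
)

```text
time: 12.05
tcp_pos: [546.8, -72.4, 89.3]
tcp_rot: [1.909, 1.845, -0.6]
force: [-0.1, -0.1, -2.1]
gripper_width: 25.5
grip_force: 30.0
```

Run:
```python
from t import *
a=read_camera("scene"); p=a["pixels"][200:400,40:340,::-1]; cv2.imwrite("pics/s6.png",cv2.resize(p,None,fx=2,fy=2))
for k in blobs(a,(5,170,120),(15,255,255),12):
    q=k.reshape(-1,2).mean(0)
    if q[0]<300: print(np.round(q), "world",np.round(cast(a,[q],16)[0]))
go(561.3,194,11,4.4); go(561.3,194,4.3,4.4)
```

```text
[132. 334.] world [ 582. -292.]
[151. 331.] world [ 591. -260.]
[124. 286.] world [ 460. -288.]
[141. 284.] world [ 470. -256.]
[132.  76.] world [-561. -113.]
t 12.1 q [-0.09  0.6   1.61 -0.73  1.03  0.37] tcp [546.7 -73.3  89.3] F [-0.1  0.1 -2.9] w 25.399633391447804
target [558.8 226.   91.4] shift in tool cm [ 24.44   0.16 -17.32] turn deg [-3.68 -0.09 -5.24]
t 12.1 q [-0.09  0.6   1.61 -0.73  1.03  0.37] tcp [546.7 -73.3  89.3] F [-0.1  0.1 -2.9] w 25.399633391447804
target [558.8 226.   84.7] shift in tool cm [ 24.83   0.16 -16.77] turn deg [-3.68 -0.09 -5.24]
```

View pics/s6.png

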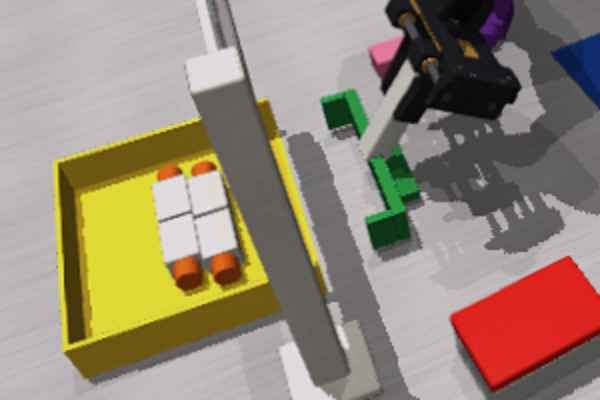

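All four cartridges lie on the flat floor, the rear pair about 20 mm past the ramp. I'll take the sweeper back to its mat.

Emit:
move_arm(
  series=[
    {"dx":1.9,"dy":0,"dz":-1.45,"wx":0,"wy":0,"wz":0},
    {"dx":2.1,"dy":0,"dz":-1.5,"wx":0,"wy":0,"wz":0},
    {"dx":2.1,"dy":0,"dz":-1.5,"wx":0,"wy":0,"wz":0},
    {"dx":2.1,"dy":0,"dz":-1.5,"wx":0,"wy":0,"wz":0},
    {"dx":2.1,"dy":0,"dz":-1.5,"wx":0,"wy":0,"wz":0},
    {"dx":2.1,"dy":0,"dz":-1.5,"wx":0,"wy":0,"wz":0},
    {"dx":2.1,"dy":0,"dz":-1.5,"wx":-0.6,"wy":0,"wz":-0.87},
    {"dx":2.1,"dy":0,"dz":-1.5,"wx":-0.6,"wy":0,"wz":-0.87},
    {"dx":2.1,"dy":0,"dz":-1.5,"wx":-0.6,"wy":0,"wz":-0.87},
    {"dx":2.1,"dy":0,"dz":-1.5,"wx":-0.6,"wy":0,"wz":-0.87},
    {"dx":2.1,"dy":0,"dz":-1.5,"wx":-0.6,"wy":0,"wz":-0.87},
    {"dx":0,"dy":0,"dz":0,"wx":-0.6,"wy":0,"wz":-0.87},
  ],
)

```text
time: 13.6
tcp_pos: [552.1, 208.6, 93.0]
tcp_rot: [1.793, 1.936, -0.564]
force: [0.3, -0.4, -2.8]
gripper_width: 25.7
grip_force: 30.0
```

Run:
```python
from t import *
go(561.3,194,11,4.4); go(561.3,194,4.3,4.4)
```

```text
t 13.6 q [ 0.39  0.76  1.3  -0.59  1.34  0.53] tcp [552.1 208.6  93. ] F [ 0.3 -0.4 -2.8] w 25.674992382398564
target [558.8 226.   91.4] shift in tool cm [ 1.47  0.81 -0.84] turn deg [-0.04 -0.11  0.01]
t 13.6 q [ 0.39  0.76  1.3  -0.59  1.34  0.53] tcp [552.1 208.6  93. ] F [ 0.3 -0.4 -2.8] w 25.674992382398564
target [558.8 226.   84.7] shift in tool cm [ 1.85  0.81 -0.29] turn deg [-0.04 -0.11  0.01]
```

Emit:
move_arm(
  series=[
    {"dx":0.74,"dy":0.4,"dz":-0.42,"wx":0,"wy":0,"wz":0},
    {"dx":0.73,"dy":0.41,"dz":-0.42,"wx":0,"wy":0,"wz":0},
    {"dx":0,"dy":0,"dz":0,"wx":0,"wy":0,"wz":0},
    {"dx":0.13,"dy":0,"dz":0.18,"wx":0,"wy":0,"wz":0},
    {"dx":0.13,"dy":0,"dz":0.18,"wx":0,"wy":0,"wz":0},
    {"dx":0.06,"dy":0,"dz":0.08,"wx":0,"wy":0,"wz":0},
    {"dx":0,"dy":0,"dz":0,"wx":0,"wy":0,"wz":0},
    {"dx":0,"dy":0,"dz":0,"wx":0,"wy":0,"wz":0},
  ],
)

```text
time: 14.6
tcp_pos: [558.8, 225.4, 86.3]
tcp_rot: [1.795, 1.935, -0.565]
force: [-0.9, 0.3, -3.0]
gripper_width: 25.4
grip_force: 30.0
```

Run:
```python
from t import *
go(561.3,194,4.3,4.4)
c=read_camera("scene"); p=c["pixels"][150:330,290:490,::-1]; cv2.imwrite("pics/s7.png",cv2.resize(p,None,fx=3,fy=3,interpolation=cv2.INTER_CUBIC))
```

```text
t 14.6 q [ 0.41  0.8   1.25 -0.58  1.36  0.54] tcp [558.8 225.4  86.3] F [-0.9  0.3 -3. ] w 25.42587372415805
target [558.8 226.   84.7] shift in tool cm [0.14 0.01 0.1 ] turn deg [-0.1  -0.11 -0.08]
```

View pics/s7.png

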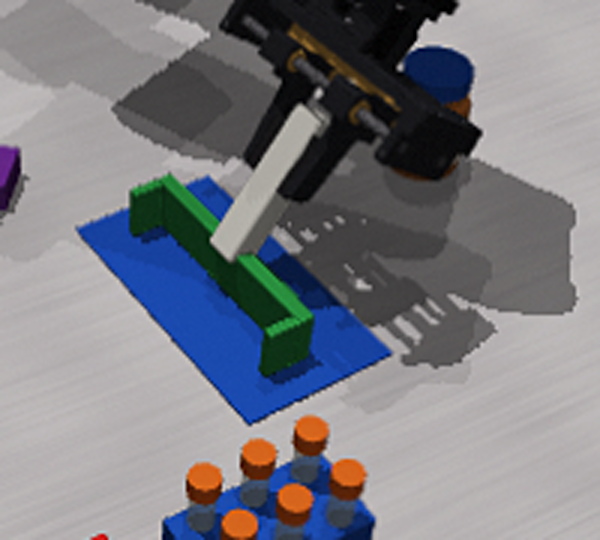

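The sweeper is over the mat and square to it. Its weight (-3 N) is still on the hand, so I'll lower it gently until it touches.

Emit:
move_arm(
  series=[
    {"dx":0.03,"dy":0,"dz":0.05,"wx":0,"wy":0,"wz":0},
    {"dx":0.03,"dy":0,"dz":0.05,"wx":0,"wy":0,"wz":0},
    {"dx":0.03,"dy":0,"dz":0.04,"wx":0,"wy":0,"wz":0},
    {"dx":0,"dy":0,"dz":0,"wx":0,"wy":0,"wz":0},
    {"dx":0,"dy":0,"dz":0,"wx":0,"wy":0,"wz":0},
  ],
)

```text
time: 15.28
tcp_pos: [558.8, 225.4, 84.9]
tcp_rot: [1.795, 1.934, -0.565]
force: [-1.8, 0.7, 0.8]
gripper_width: 25.7
grip_force: 30.0
```

The force went from -3 to +0.8 N, so the blade is down. I'll open the fingers and withdraw along the handle.

Emit:
move_arm(
  series=[
    {"dx":0,"dy":0,"dz":0,"wx":0,"wy":0,"wz":0},
    {"dx":0,"dy":0,"dz":0,"wx":0,"wy":0,"wz":0},
    {"dx":0,"dy":0,"dz":0,"wx":0,"wy":0,"wz":0},
    {"dx":0,"dy":0,"dz":0,"wx":0,"wy":0,"wz":0},
    {"dx":0,"dy":0,"dz":0,"wx":0,"wy":0,"wz":0},
    {"dx":0,"dy":0,"dz":0,"wx":0,"wy":0,"wz":0},
    {"dx":0,"dy":0,"dz":0,"wx":0,"wy":0,"wz":0},
    {"dx":0,"dy":0,"dz":0,"wx":0,"wy":0,"wz":0},
  ],
  jaw=0,
)

```text
time: 16.27
tcp_pos: [558.8, 225.3, 84.6]
tcp_rot: [1.795, 1.935, -0.565]
force: [0.6, -0.0, 0.7]
gripper_width: 88.1
grip_force: 0.0
```

Emit:
move_arm(
  series=[
    {"dx":0,"dy":0,"dz":-1,"wx":0,"wy":0,"wz":0},
    {"dx":0,"dy":0,"dz":-2,"wx":0,"wy":0,"wz":0},
    {"dx":0,"dy":0,"dz":-3,"wx":0,"wy":0,"wz":0},
    {"dx":0,"dy":0,"dz":-3,"wx":0,"wy":0,"wz":0},
    {"dx":0,"dy":0,"dz":-3,"wx":0,"wy":0,"wz":0},
    {"dx":-3,"dy":0,"dz":-3,"wx":0,"wy":0,"wz":0},
    {"dx":-3,"dy":0,"dz":-3,"wx":0,"wy":0,"wz":0},
    {"dx":0,"dy":-5,"dz":-1,"wx":0,"wy":0,"wz":0},
    {"dx":0,"dy":-5,"dz":-1,"wx":0,"wy":0,"wz":0},
    {"dx":0,"dy":-5,"dz":0,"wx":0,"wy":0,"wz":0},
    {"dx":0,"dy":0,"dz":0,"wx":0,"wy":0,"wz":0},
    {"dx":0,"dy":0,"dz":0,"wx":0,"wy":0,"wz":0},
  ],
)

```text
time: 17.77
tcp_pos: [405.0, 279.5, 283.7]
tcp_rot: [1.795, 1.935, -0.563]
force: [-0.1, -0.3, -0.3]
gripper_width: 88.4
grip_force: 0.0
```

Run:
```python
from t import *
c=read_camera("scene"); cv2.imwrite("pics/s8.png",c["pixels"][:,:,::-1])
print(readout.get_state()["time"])
```

```text
17.825
```

View pics/s8.png

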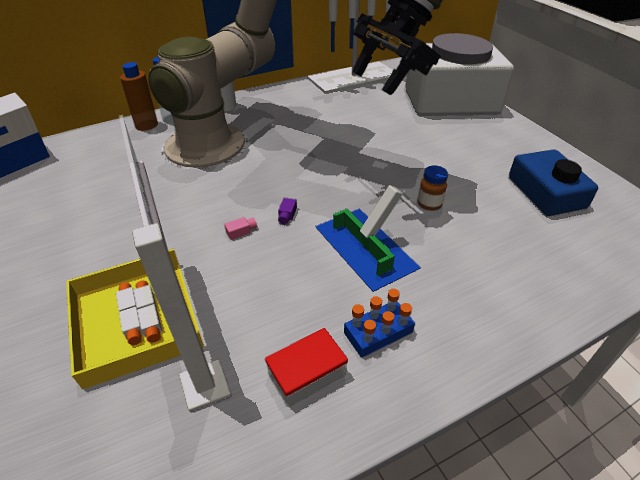

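The sweeper is standing on the mat (368,240) and the four cartridges are in the tray (138,312). The bystanders and decoys haven't moved, so I'm handing in.

```bash
python3 -c "
from cell import manip; print(manip.job_done())"
```

```text
the job is handed in; nothing more can be done
None
```

The job is handed in after about 18 s of robot time, verdict not shown: all four cartridges are on the tray's flat floor, the sweeper stands released on its mat, blade down and lengthwise, and the last picture shows the rack, tip box, bottle and both look-alikes where they were.

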